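Change the cup filler's air over at the under-shelf valves

ROBOT

A 6-joint arm with a two-finger parallel gripper is mounted at the origin on the work surface. World frame = base frame: x ahead of the robot, y to its left, z up, the work surface at z = 0. Lengths are in m, angles in rad, forces in N, time in s.
With the tool pointing down it reaches from about 0.275 to 1 m from the base axis. Payload 8.4 kg.
Tool frame: the origin (TCP) lies on the centre line of the jaws, within the pads' length; the fingertips stand 17 mm ahead of it and the grasp point (between the pads) lies 2 mm behind it (bot.tcp_to_tips is the z of the fingertips in the tool frame, in m); z points along the fingers, y is the line along which they close (so a half turn about z gives the same grasp; the last joint's range is limited). The gripper opens to 85 mm and grips with 20 to 120 N. Pads are 22 mm wide; open, the fingers measure 114 mm over their backs; the gripper's body (76 mm by 85 mm) begins 54 mm behind the grasp point. The pads swing forward as they close: fully open they stand 13 mm farther back than shut.
Start: joints at [-1.231, 0.353, 1.633, -0, 1.155, -0.002], TCP at [0.209, -0.589, 0.248] pointing down, gripper open.
Joint ranges: [-2.63, 2.63], [-0.92, 2.1], [0.06, 2.66], [-1.3, 4.44], [0, 2.69], [-3.02, 3.02]. Speed limits (rad/s): [2.22, 2.22, 2.79, 3.14, 3.14, 3.14].

INTERFACE

Orientations are given as a unit quaternion [x, y, z, w].
In Python, from workcell import bot, hand, kinematics, get_obs, vision, hand_in gives the robot as it stands. The module is installed in compiled form; this text tells all that it offers. Calls block until the motion is done:
- bot.reach(position, orientation): joint-space move of the TCP to a pose.
- bot.servo_line(position, ori=None, velocity=0.15): straight line of the TCP; ori=None keeps the orientation; velocity is the mean speed in m/s.
- bot.goto_joints(angles): joint-space move.
- hand.move_gripper(opening, strength=None): finger opening in m; strength is the grip in N (None keeps the last); returns when the fingers have stopped.
- bot.dwell(seconds).
- kinematics.solve_ik(position, orientation): joint angles nearest the present ones, or None.
- get_obs(): the state.
- vision.read_camera(name): name is "scene" or "top" or "wrist"; returns a dict with "frame" (384x512x3 uint8, red, green, blue), "intrinsics" (3x3 intrinsics, pixels), "view" (4x4, takes a point from world to camera coordinates). Camera axes: x right, y down, z forward; pixel columns grow to the right and rows downward; lengths in m; the calibration is good to about 2 mm. The wrist camera is an equidistant fisheye: a pixel r from the principal point sees the ray r / f radians off the axis. A picture is of the moment at which its call begins. There is no depth.
A pose or a line that the arm cannot do raises bot.IKError and nothing moves.
- hand_in(): hands the job in; it is judged then, once.
The state is a dict: "time_s": time; "joint_pos": joint angles; "joint_vel": joint speeds; "joint_efforts": joint torques, N m; "position": TCP position; "orientation": TCP orientation; "wrist_force": force on the tool from outside, world axes, zero at the start; "ft_torque": the same for the moment, N m; "gripper_width": finger opening in m; "grip_force": force on a finger pad.
Only numpy, scipy, OpenCV 4.12 (cv2) and the standard library are available. Lean on these libraries where they do the work, as an engineer would, in place of code of your own. Each camera call takes 0.05 s, during which the arm holds its last target. There are 200 camera calls.

TASK

The batch on the blue dosing head is finished and the yellow head is next: at the two air valves under the front edge of the shelf, first turn the blue knob fully closed (its lever over to the red dot, on the right), and only then turn the yellow knob fully open (lever over to the green dot, on the left). Both levers must rest at their stops at the end, and the dessert cups on the bench must stay where they stand.

Things in the scene. Friction and masses are not known exactly. Their poses are not given: they have to be found in the camera images.
- blue_knob (a joint): Angle (rad) of the BLUE air valve's knob: 0 = fully closed, lever at its stop on the robot's right (red dot); 1.571 = fully open, lever at its stop on the robot's left (green dot). From above it swings clockwise as the value grows; at 0.785 it points straight out from the shelf edge. Held by friction only (about 0.5 N m, 4 N at the lever's end), firm stops. Starts within 0.25 rad of open.
- yellow_knob (a joint): Angle (rad) of the YELLOW air valve's knob; same make, same values, directions and stiffness as the blue one. Starts within 0.25 rad of closed.
- blue_hub (a point): On the blue knob's vertical axis, at the lever's mid-height: 20 mm behind the shelf's front edge, 70 mm below the shelf's underside, 200 mm above the bench. The knob is a round blue hub, 60 mm across, 30 mm high, with one straight level lever, 18 mm wide, 22 mm tall, its round end 150 mm from the axis, jutting out in front of the shelf. This point's -x axis points along the lever to its end, z up.
- blue_lever_end (a point): The outermost end of the blue lever, at its mid-height, 150 mm from blue_hub. Same axes as blue_hub; turns with the knob.
- yellow_hub (a point): The same point and axes as blue_hub, on the yellow knob (all yellow, same sizes). Either knob may be the left one; they hang 340 to 420 mm apart along the shelf.
- yellow_lever_end (a point): The outermost end of the yellow lever, at its mid-height, 150 mm from yellow_hub. Same axes as yellow_hub.
- shelf: Fixed stainless over-shelf on four corner legs: board 200 mm deep, 980 mm wide, 22 mm thick, underside 270 mm above the bench, stock on it from 60 mm behind the front edge. Origin: at bench level under the middle of the front edge (facing the robot); x from front edge to back, y along the edge to the robot's left, z up. Turned by up to 9 degrees.
- blue_valve: Fixed body of the blue valve. Origin on the knob's axis at the shelf's underside, axes as the shelf's. An aluminium clamp 110 mm wide hooks 4 mm over the shelf's front edge; on its top a green dot (left, open) and a red dot (right, closed), 22 mm across. The grey valve body, 62 mm square, hangs above the knob, 11 mm proud of the shelf edge, down to 48 mm below the underside.
- yellow_valve: Fixed body of the yellow valve; same as blue_valve in every size and in the places of its green (left, open) and red (right, closed) dots.
- cup0_center (a point): Centre, half-way up (25 mm above the bench), of a filled dessert cup: clear glass, 84 mm across the rim, 50 mm high, brown cocoa top. One of five loose ones on the bench in front of and under the shelf; a bystander.
- cup1_center (a point): Centre, half-way up (25 mm above the bench), of a filled dessert cup: clear glass, 84 mm across the rim, 50 mm high, brown cocoa top. One of five loose ones on the bench in front of and under the shelf; a bystander.
- cup2_center (a point): Centre, half-way up (25 mm above the bench), of a filled dessert cup: clear glass, 84 mm across the rim, 50 mm high, brown cocoa top. One of five loose ones on the bench in front of and under the shelf; a bystander.
- cup3_center (a point): Centre, half-way up (25 mm above the bench), of a filled dessert cup: clear glass, 84 mm across the rim, 50 mm high, brown cocoa top. One of five loose ones on the bench in front of and under the shelf; a bystander.
- cup4_center (a point): Centre, half-way up (25 mm above the bench), of a filled dessert cup: clear glass, 84 mm across the rim, 50 mm high, brown cocoa top. One of five loose ones on the bench in front of and under the shelf; a bystander.

How it is judged:
On the way, in this order (a step that is already met when the one before it is completed fails the run):
1. the blue knob is turned fully closed while the yellow one is still shut (value of joint blue_knob below 0.14 rad and value of joint yellow_knob below 0.5 rad), for 0.2 s.
2. the yellow knob is turned fully open, the blue one staying closed (value of joint yellow_knob above 1.431 rad and value of joint blue_knob below 0.14 rad), for 0.2 s.
At the end, for the whole second after the job is handed in: The blue knob is within 0.14 rad (8 degrees) of its closed stop and the yellow knob within 0.14 rad of its open stop, both at rest (all of step 2 and velocity of joint blue_knob between -0.05 and 0.05 rad/s and velocity of joint yellow_knob between -0.05 and 0.05 rad/s); the robot touches nothing.
It fails at once if the yellow valve is opened (more than 0.5 rad) while the blue one is still open (more than 0.5 rad) (value of joint each of yellow_knob, blue_knob above 0.5 rad).
It fails at once if a dessert cup on the bench is shifted more than 30 mm or tipped (distance of any of cup0_center, cup1_center, cup2_center, cup3_center, cup4_center from where it was at the start of the episode above 0.03 m or angle between any of cup0_center, cup1_center, cup2_center, cup3_center, cup4_center's own z axis and vertical above 0.4 rad).
It also fails if it takes over 64 s, if anything falls off the work surface, if the arm or the gripper's body presses on something with over 40 N, if the wrist force passes 120 N, or if a joint passes its speed limit or range.

## Working session

There is one attempt and no reset: what is moved stays moved. The work goes in short steps, each a Python script; the robot and the scene stay as the last script left them, time stands still between calls to the robot, and variables do not carry over. Pictures are saved under pics/ and viewed, at most 10 in all, crops included, and the job is handed in when it is done.

```bash
mkdir -p pics
python3 - <<'E'
from workcell import *
import cv2,numpy as np
for n in("scene","top"):
    r=vision.read_camera(n); np.savez(n+".npz",**r)
    cv2.imwrite(f"pics/{n}0.png",cv2.resize(r["frame"][:,:,::-1],(768,576)))
    print(n,r["intrinsics"].tolist(),np.round(r["view"],3).tolist())
o=get_obs();print(o)
E
```

```text
scene [[429.68507415763133, 0.0, 258.3759107363432], [0.0, 429.68507415763133, 191.97222234738533], [0.0, 0.0, 1.0]] [[0.999, 0.036, 0.006, -0.566], [0.031, -0.771, -0.636, 0.079], [-0.018, 0.636, -0.771, 1.219], [0.0, 0.0, 0.0, 1.0]]
top [[366.2642473893557, 0.0, 253.9714897920079], [0.0, 366.2642473893557, 193.33432825349746], [0.0, 0.0, 1.0]] [[-0.012, -1.0, 0.003, -0.004], [-0.988, 0.012, -0.153, 0.57], [0.153, -0.005, -0.988, 0.847], [0.0, 0.0, 0.0, 1.0]]
{'time_s': 0.1, 'joint_pos': array([-1.23140516e+00,  3.53606617e-01,  1.63408397e+00, -6.03005088e-07,
        1.15522109e+00, -2.39871182e-03]), 'joint_vel': array([ 3.86951983e-04, -1.56070982e-03,  4.22625359e-04, -1.03042531e-03,
        6.78383646e-05,  1.02128061e-03]), 'joint_efforts': array([-5.32456743e-04, -6.06352329e+01, -3.42816675e+01, -4.90825983e-05,
        3.81749807e-03,  1.78701436e-05]), 'position': array([ 0.20934169, -0.58844344,  0.24760908]), 'orientation': array([ 9.85432729e-01,  1.70064405e-01, -1.10871650e-04, -6.50123383e-04]), 'wrist_force': array([ 0.48749149, -0.59372632,  0.22696162]), 'ft_torque': array([ 0.05908337,  0.02846911, -0.00165007]), 'grip_force': 0.0, 'gripper_width': 0.08546544134479749}
```

View pics/scene0.png

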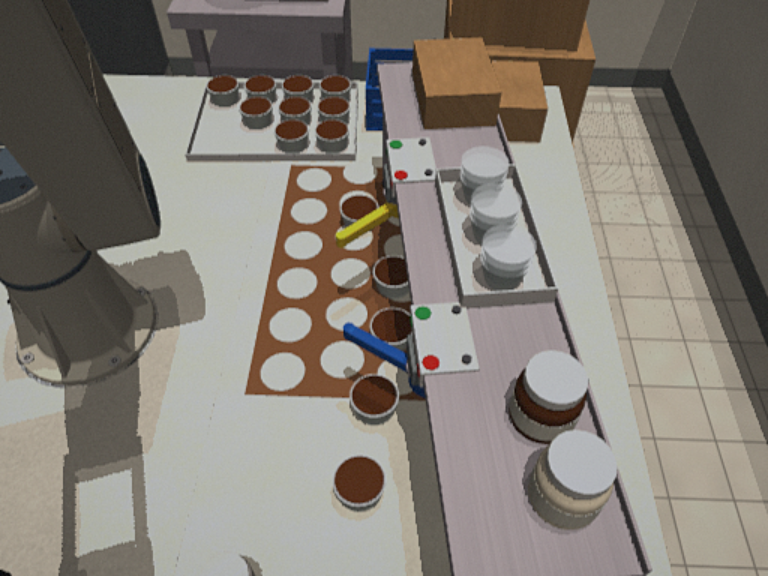

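View pics/top0.png

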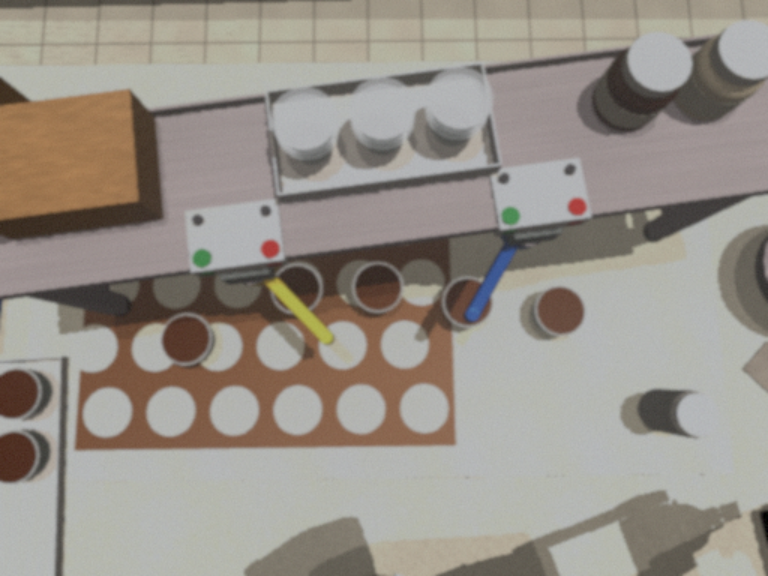

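The scene view (768x576) shows the yellow lever running from about (395,208) to (340,242) and the blue one from (420,385) to (347,328). In the top view, blue is the right-hand knob with its lever end at (470,317), and the yellow lever end is at (330,340). The dots sit on the clamps, and the five cups are below lever level.

```bash
cat > h.py <<'E'
import numpy as np,cv2
def cast(r,px,z):
    K,V=r["intrinsics"],r["view"];R,t=V[:3,:3],V[:3,3];c=-R.T@t
    d=np.c_[np.asarray(px,float),np.ones(len(px))]@np.linalg.inv(K).T@R
    return c+d*((z-c[2])/d[:,2])[:,None]
RNG={"blue":((100,120,60),(125,255,255)),"yellow":((22,120,90),(35,255,255)),
     "green":((45,120,60),(85,255,255)),"red":((172,150,120),(180,255,255))}
def blobs(r,c,n,amin=15):
    h=cv2.cvtColor(r["frame"],cv2.COLOR_RGB2HSV)
    m=cv2.inRange(h,*map(np.array,RNG[c]))
    k,l,s,ce=cv2.connectedComponentsWithStats(m)
    ix=[i for i in np.argsort(-s[1:,4])+1 if s[i,4]>=amin][:n]
    return [(s[i,4],ce[i],np.argwhere(l==i)[:,::-1]) for i in ix]
def lever(r,c,near):
    """top-surface points of lever: centroid, unit direction to the end, end"""
    b=[x for x in blobs(r,c,4) if np.linalg.norm(cast(r,[x[1]],.211)[0,:2]-near)<.2][0]
    P=cast(r,b[2],.211)[:,:2];m=P.mean(0)
    d=np.linalg.svd(P-m,full_matrices=False)[2][0]
    if d[0]>0:d=-d
    return m,d,m+d*((P-m)@d).max(),b[0]
E
python3 - <<'E'
from h import *
for n in("top","scene"):
    r=dict(np.load(n+".npz"))
    for c in("green","red"):
        for a,ce,_ in blobs(r,c,3): print(n,c,a,ce.round(),cast(r,[ce],.296)[0].round(4))
    for c in("blue","yellow"):
        for a,ce,_ in blobs(r,c,3):
            p=cast(r,[ce],.211)[0,:2]; print(n,c,a,ce.round(),[np.round(v,4) for v in lever(r,c,p)[:3]])
E
```

```text
top green 20 [134. 173.] [0.5694 0.2002 0.296 ]
top blue 399 [326. 189.] [array([ 0.5505, -0.1519]), array([-0.8541,  0.52  ]), array([ 0.5044, -0.1238])]
top yellow 525 [199. 206.] [array([0.5203, 0.0973]), array([-0.7212, -0.6928]), array([0.4781, 0.0568])]
scene green 64 [282. 208.] [ 0.6176 -0.1607  0.296 ]
scene green 31 [263.  96.] [0.5701 0.2027 0.296 ]
scene blue 567 [252.  56.] [array([0.5274, 0.5176]), array([-0.0882, -0.9961]), array([0.5131, 0.3556])]
scene blue 451 [250. 230.] [array([ 0.5523, -0.1583]), array([-0.8431,  0.5377]), array([ 0.5022, -0.1263])]
scene yellow 379 [242. 149.] [array([0.5202, 0.0914]), array([-0.6892, -0.7246]), array([0.4757, 0.0446])]
```

```bash
cat > mv.py <<'E'
from h import *
from workcell import *
from scipy.spatial.transform import Rotation as R
ys=np.array([-.1296,.9916]);xs=np.array([.9916,.1296])
HUB={"blue":np.array([.630,-.204]),"yellow":np.array([.583,.157])}
TCPZ,RAD,TILT=.205,.135,np.radians(15)
def ldir(v):          # lever direction at joint value v
    a=v-np.pi/4
    return -np.cos(a)*xs+np.sin(a)*ys
def pose(c,v,off,sgn,z=TCPZ,flip=1):
    """sgn=+1: tool on the larger-value side of the lever, off m from its centreline"""
    d=ldir(v);n=ldir(v+np.pi/2)*sgn
    zt=np.r_[np.sin(TILT)*xs,-np.cos(TILT)]
    yt=np.r_[d,0]*flip;yt-=zt*(yt@zt);yt/=np.linalg.norm(yt)
    return np.r_[HUB[c]+RAD*d+off*n,z],R.from_matrix(np.c_[np.cross(yt,zt),yt,zt]).as_quat()
def value(c,d): 
    return np.pi/4+np.arctan2(d@ys,-d@xs)
def line(p,v=.1):bot.servo_line(p[0],p[1],velocity=v)
def look(c,near):
    r=vision.read_camera("top");m,d,e,a=lever(r,c,near);return value(c,d),e,a
E
python3 - <<'E'
from mv import *
for f in(1,-1):
  for c,s,v0,v1 in(("blue",1,1.47,0),("yellow",-1,.13,1.571)):
    for v in(v0,(v0+v1)/2,v1):
      for z in(.205,.33):
        q=kinematics.solve_ik(*pose(c,v,.028,s,z,f)); print(f,c,round(v,2),z,None if q is None else np.round(q,2))
E
```

```text
1 blue 1.47 0.205 [-0.27  0.17  2.02  0.15  0.71 -2.94]
1 blue 1.47 0.33 [-0.27  0.03  1.88  0.12  1.   -2.89]
1 blue 0.73 0.205 [-0.48  0.16  2.03  0.22  0.75  2.33]
1 blue 0.73 0.33 [-0.48  0.02  1.88  0.17  1.03  2.4 ]
1 blue 0 0.205 [-0.61  0.28  1.87  0.24  0.81  1.45]
1 blue 0 0.33 [-0.61  0.15  1.74  0.2   1.06  1.52]
1 yellow 0.13 0.205 [0.07 0.11 2.1  0.03 0.68 2.39]
1 yellow 0.13 0.33 [ 0.07 -0.04  1.94  0.02  0.98  2.4 ]
1 yellow 0.85 0.205 [ 0.29  0.04  2.17 -0.06  0.67 -2.87]
1 yellow 0.85 0.33 [ 0.29 -0.12  2.01 -0.05  0.99 -2.9 ]
1 yellow 1.57 0.205 [ 0.5   0.11  2.09 -0.15  0.7  -1.87]
1 yellow 1.57 0.33 [ 0.5  -0.03  1.94 -0.11  1.   -1.92]
-1 blue 1.47 0.205 [-0.27  0.17  2.02  0.15  0.71  0.2 ]
-1 blue 1.47 0.33 [-0.27  0.03  1.88  0.12  1.    0.25]
-1 blue 0.73 0.205 [-0.48  0.16  2.03  0.22  0.75 -0.81]
-1 blue 0.73 0.33 [-0.48  0.02  1.88  0.17  1.03 -0.74]
-1 blue 0 0.205 [-0.61  0.28  1.87  0.24  0.81 -1.69]
-1 blue 0 0.33 [-0.61  0.15  1.74  0.2   1.06 -1.62]
-1 yellow 0.13 0.205 [ 0.07  0.11  2.1   0.03  0.68 -0.75]
-1 yellow 0.13 0.33 [ 0.07 -0.04  1.94  0.02  0.98 -0.74]
-1 yellow 0.85 0.205 [ 0.29  0.04  2.17 -0.06  0.67  0.27]
-1 yellow 0.85 0.33 [ 0.29 -0.12  2.01 -0.05  0.99  0.24]
-1 yellow 1.57 0.205 [ 0.5   0.11  2.09 -0.15  0.7   1.27]
-1 yellow 1.57 0.33 [ 0.5  -0.03  1.94 -0.11  1.    1.22]
```

```bash
sed -i 's/flip=1)/flip=-1)/' mv.py
python3 - <<'E'
from mv import *
hand.move_gripper(0.0)
p=get_obs()["position"];bot.servo_line([p[0],p[1],.36],velocity=.25)
bot.reach(*pose("blue",1.47,.034,1,.34))
line(pose("blue",1.47,.034,1),.1)
o=get_obs();print(o["time_s"],o["position"],o["wrist_force"],o["gripper_width"])
r=vision.read_camera("scene");cv2.imwrite("pics/s1.png",cv2.resize(r["frame"][80:300,150:400,::-1],(750,660))[:600])
E
```

```text
5.0583 [ 0.5335557  -0.1040927   0.20562808] [0.21210133 0.85262776 0.07710374] 0.00011458833938153323
```

View pics/s1.png

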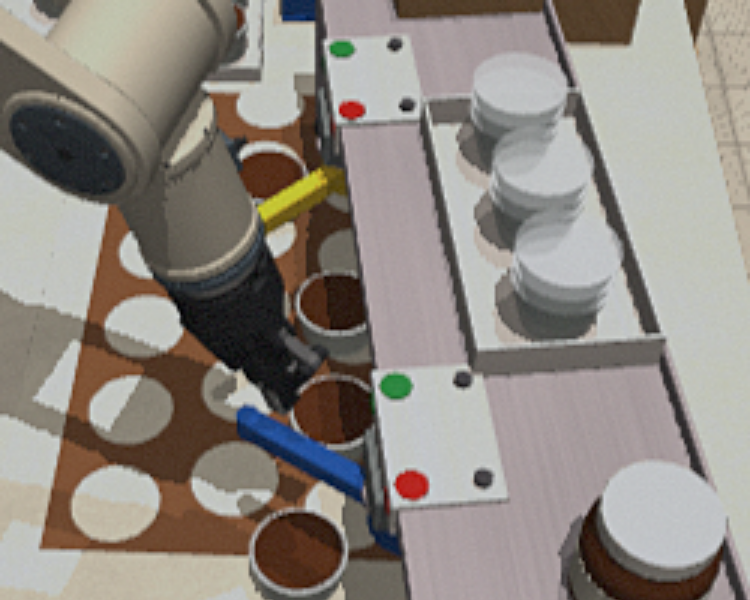

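The closed fingers (about 285,395) are beside the blue lever (end 245,415) on its open side, at lever height and clear of the shelf. Next I sweep the lever closed.

```bash
cat >> mv.py <<'E'
def sweep(c,sgn,v0,v1,off=.021):
    k=np.sign(v1-v0);vs=list(np.arange(v0,v1,k*.15))+[v1+k*.03*i for i in range(6)]
    for v in vs:
        line(pose(c,v,off,sgn),.1)
        o=get_obs();n=np.r_[ldir(v+np.pi/2)*sgn,0];f=o["wrist_force"]@n
        print(round(v,2),"push",round(f,1),"|F|",round(np.linalg.norm(o["wrist_force"]),1),"t",round(o["time_s"],1))
        if np.linalg.norm(o["wrist_force"])>25: break
    return v
E
python3 - <<'E'
from mv import *
v=sweep("blue",1,1.47,0)
line(pose("blue",v,.05,1));line(pose("blue",v,.06,1,.34),.2)
bot.reach(*pose("yellow",.13,.036,-1,.34))
r=vision.read_camera("top");np.savez("t2.npz",**r);cv2.imwrite("pics/t2.png",cv2.resize(r["frame"][:,:,::-1],(768,576)))
for c,p in(("blue",[.53,-.27]),("yellow",[.52,.1])):
    try:m,d,e,a=lever(r,c,np.array(p));print(c,a,value(c,d),value(c,(e-HUB[c])),e)
    except IndexError:print(c,"unseen")
E
```

```text
1.47 push 0.1 |F| 0.5 t 5.4
1.32 push 0.3 |F| 0.5 t 5.8
1.17 push 0.3 |F| 0.7 t 6.1
1.02 push -0.5 |F| 1.0 t 6.5
0.87 push -0.7 |F| 1.0 t 6.8
0.72 push 0.6 |F| 1.1 t 7.2
0.57 push 0.7 |F| 1.0 t 7.5
0.42 push -0.1 |F| 0.7 t 7.9
0.27 push 0.2 |F| 1.2 t 8.3
0.12 push -0.1 |F| 0.3 t 8.6
0.0 push 0.2 |F| 1.3 t 8.9
-0.03 push 15.0 |F| 16.9 t 9.2
-0.06 push 29.6 |F| 33.2 t 9.4
blue 384 -0.0011821008098028551 0.008915438128015762 [ 0.54145965 -0.31706353]
yellow 128 -0.022472917532992187 0.11201168258434713 [0.54116383 0.11363434]
```

View pics/t2.png

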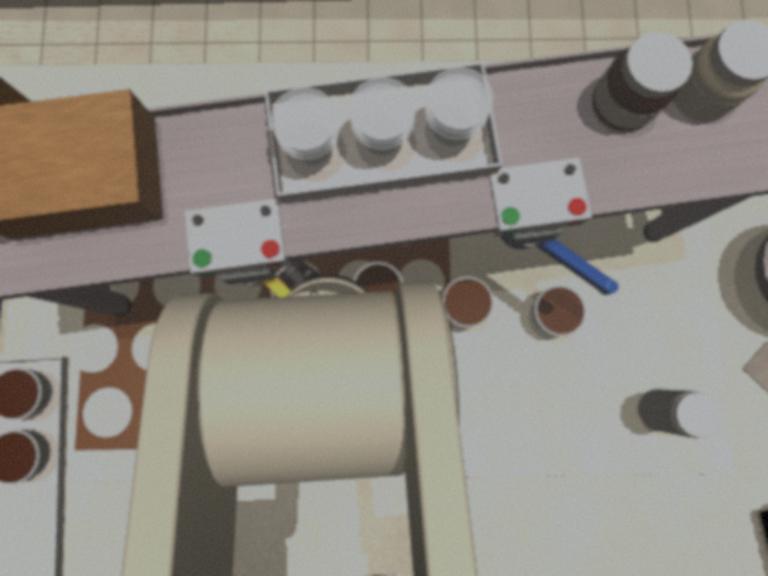

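The top view shows the blue lever end at (613,287), at the red-side stop (measured value about 0.00), and the cups standing where they were. The gripper is above the right side of the yellow lever, around (300,275).

Run:
```python
from mv import *
line(pose("yellow",.13,.036,-1),.1)
print(get_obs()["wrist_force"])
v=sweep("yellow",-1,.13,1.571)
line(pose("yellow",v,.05,-1));line(pose("yellow",v,.06,-1,.36),.2)
bot.goto_joints([-1.231,.353,1.633,0,1.155,0])
r=vision.read_camera("top");cv2.imwrite("pics/t3.png",cv2.resize(r["frame"][:,:,::-1],(768,576)))
for c,p in(("blue",[.53,-.27]),("yellow",[.49,.25])):
    try:m,d,e,a=lever(r,c,np.array(p));print(c,a,value(c,d),value(c,(e-HUB[c])),e)
    except IndexError:print(c,"unseen")
o=get_obs();print(o["time_s"],o["wrist_force"])
```

```text
[0.68347319 0.90934652 0.46794772]
0.13 push 0.1 |F| 0.8 t 13.8
0.28 push -0.3 |F| 0.8 t 14.1
0.43 push 0.8 |F| 0.8 t 14.5
0.58 push -0.1 |F| 0.5 t 14.8
0.73 push -0.5 |F| 0.5 t 15.2
0.88 push -0.1 |F| 0.3 t 15.6
1.03 push 0.1 |F| 0.4 t 15.9
1.18 push 0.1 |F| 0.9 t 16.3
1.33 push 0.2 |F| 1.0 t 16.6
1.48 push -0.3 |F| 0.4 t 17.0
1.57 push 0.0 |F| 0.7 t 17.3
1.6 push 6.7 |F| 7.3 t 17.5
1.63 push 21.9 |F| 25.5 t 17.8
blue 380 -0.0033032026654546964 0.008073934964620277 [ 0.5415535 -0.3171397]
yellow 591 1.592851792199283 1.5963124718351902 [0.46574659 0.25200328]
22.0917 [ 0.5283922  -0.34309138 -0.05128156]
```

View pics/t3.png

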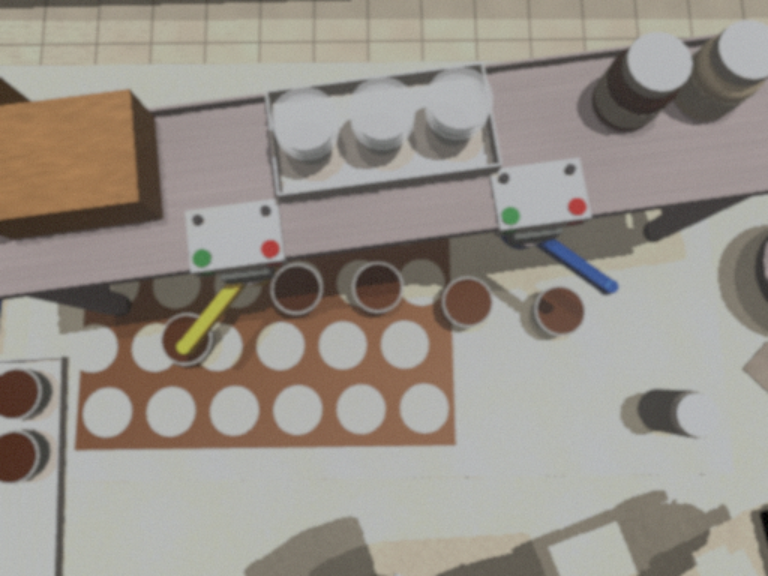

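The yellow lever end at (183,347) is at the open stop and the blue one at (613,287) is at the closed stop. The cups have not moved and the arm is clear.

```bash
python3 -c "
from workcell import *
print(hand_in())"
```

```text
the job is handed in; nothing more can be done
None
```

The job is handed in: the blue knob was turned fully closed first (measured about 0.00 rad), then the yellow knob fully open (about 1.59 rad, at its stop), with the cups unmoved and the arm clear at about 22 s; the hand-in call returned no verdict.

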